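# Press a moulded bar home in the insulation test cell

### The job

The insulation test cell is still live: flip its isolator lever from on (leaning towards you) right over to off (leaning back), which also lifts the shutter away from the slot. Then pick up the thicker of the two moulded bars, push its end into the slot under the steel lip until it is fully home against the end stop, driving the spring contact back, and finish while still holding it pressed home there so that I can do up the clamp nuts. Leave the thin bar and everything else on the bench where it lies.

Things in the scene. Friction and masses are not known exactly. Their poses are not given: they have to be found in the camera images.
- test_cell: Bench test cell, fixed; aluminium base plate 170 x 188 mm. Origin on the worktop under the slot mouth; x points into the slot (away from the robot, within 0.4 rad), y left, z up. In mm in this frame: white block with the slot at y = -35 to 35; grey isolator box at x = 15 to 120, y = -125 to -47, top z = 58; base plate from x = -35 on, top z = 14; clamp nuts on the lip rise to z = 75 at x = 20, y = +-25.
- slot_mouth (a point): Middle of the slot mouth, 47.5 mm up; cell's axes. From here (mm): floor 7.5 below, reaching 30 out in front; side walls at y = +-12 from x = 0 on, cheeks flare to +-20 at x = -27 (tops 5 above); steel lip roofs it from x = 0 on, underside 7.5 above, its front edge turned up to 17 above at x = -10. Rigid end stop at x = 45.
- bar_home (a point): Where the bar's centre is when it is fully home: 30 mm in front of the slot mouth, 46 mm above the worktop, cell's axes. The bar then sticks out 105 mm towards the robot, the outer 75 mm of it clear of the slot floor with only the base plate or worktop far below.
- isolator (a joint): Isolator lever, rad: 0 = on (leans 0.6 towards the robot; shutter blade hangs in front of the mouth and blocks it), 1.2 = off (leans 0.6 back; shutter up over the lip, 110 to 145 mm up, clear of the slot). Turns about the cross shaft along the cell's y at x = 55, z = 70 mm. Over-centre spring: about 4 N at the grip to start it, less towards the middle, past which it snaps over and stays.
- lever_grip (a point): Middle of the lever's black round grip, 17 mm thick, 52 mm from the shaft's axis; the lever ends 17 mm further out. It stands at y = -85 mm in the cell's frame; at on 113 mm up and 29 mm nearer to the robot than the shaft, at off as high and 29 mm behind it. Nothing stands in front of or behind it above 80 mm.
- contact_plunger (a joint): Brass spring contact, 8 mm thick, in the end stop, m: 0 = out, its tip 8 mm in front of the stop; the bar's end pushes it in; 0.008 = flush, bar fully home (the stop then takes any further push). The spring pushes with 4 N at the start, 8 N at 0.008, and pushes the bar out again if it is let go.
- bar_center (a point): Centre of the thicker moulded tensile bar: 20 mm wide (its x), 150 mm long (its y), 12 mm thick (its z), pale, 33 g, lying loose on the worktop, centre 6 mm up. Its ends are alike, either may go in. Its broad end tabs, which are best to grip, reach in about 40 mm from each end. The slot takes it lying flat, with 4 mm play in width and 3 mm in height.
- bar: The same thick bar as a solid: origin in the middle of its underside, axes as bar_center.
- thin_bar_center (a point): Centre of the thin moulded bar, the same outline (20 x 150 mm) but 8 mm thick; not to be used.
- tower_foot (a point): Middle of the front edge of the fixed falling-weight tower's base plate, on the worktop; world axes. The plate is 170 mm wide in y, 250 mm deep in x and 24 mm high; rods, carriage and column stand on it to 780 mm up, from 40 mm behind this edge on. It stands between the cell and the bars: pass in front of it, on the robot's side.
- timer: Bench timer, 62 x 62 x 19 mm, origin under its centre; leave alone.
- calliper: Calliper, 71 x 200 x 12 mm, origin under its centre; leave alone.
- hex_key: Bent hex key, 30 x 92 x 4 mm, origin under its centre; leave alone.
- spanner: Open spanner, 32 x 206 x 6 mm, origin under its centre; leave alone.
- marker: Marker pen, 135 mm long, 17 mm thick, origin under its centre; leave alone.

How it is judged:
By the outcome, as a careful person would: the job done as asked, in the order asked, and still so for the second after the job is handed in, while the arm keeps its last pose, push and grip.
It also fails if it takes over 61 s, if anything falls off the work surface, if the arm or the gripper's body presses on something with over 40 N, if the wrist force passes 120 N, or if a joint passes its speed limit or range.

### The arm

A 6-joint arm with a two-finger parallel gripper is mounted at the origin on a cart in front of the work surface, level with it; the furniture and walls round the work are solid. World frame = base frame: x ahead of the robot, y to its left, z up, the work surface at z = 0. Lengths are in m, angles in rad, forces in N, time in s.
With the tool pointing down it reaches from about 0.425 to 0.95 m from the base axis. Payload 3.5 kg.
Tool frame: the origin (TCP) lies midway between the tips of the shut fingers; the grasp point (between the pads) lies 19 mm behind it; z points along the fingers, y is the direction in which the jaws open and shut (so a half turn about z gives the same grasp; the last joint's range is limited). The gripper opens to 85 mm and grips with 20 to 120 N. Pads are 22 mm wide; open, the fingers measure 114 mm over their backs; the gripper's body (76 mm by 85 mm) begins 54 mm behind the grasp point. The pads swing forward as they close: fully open they stand 13 mm farther back than shut.
Start: joints at [-1.459, 0.286, 1.577, -0, 1.279, -0.15], TCP at [0.175, -0.652, 0.231] pointing down, gripper open.
Joint ranges: [-2.77, 2.77], [-0.9, 2.22], [0.21, 2.48], [-1.53, 4.67], [0.24, 2.81], [-2.84, 2.84]. Speed limits (rad/s): [2.79, 2.79, 3.14, 3.14, 3.14, 3.14].

### API

Orientations are given as a unit quaternion [x, y, z, w].
In Python, from plant import ctrl gives the robot as it stands.
- The arm moves only by the tool apply_moves, never from a script. Its argument "moves" is a list that holds one entry, the list of rows, each a list of 7 numbers: the shift along the tool's x, y, z in m, then the turn, a rotation vector about the tool's x, y, z in degrees, then the gripper's target within -1 to 1 (shut at 1, half-way at 0, fully open at -1). In form: [[[tx, ty, tz, ax, ay, az, hand], ...]]. A call has 1 to 12 rows; each row shifts and turns the pose as measured when the row begins, along the tool's axes as they then stand; what a row does not reach is not made up. A row lasts 1/10 s, in which the tool goes at most 50 mm and 8.59 degrees, less where a joint would pass 70% of its speed; a pose out of reach is approached as far as the arm can. A call with a gripper value outside its range is refused whole. The fingers move at their own pace and stop on an object; "force" is the grip in N (left out, the last holds). Time passes only in rows, so rows that do not move let the fingers close. It gives the time, the measured TCP pose, the force and the opening at its end, in the units of the state.
- ctrl.get_state(): the state, without advancing time (a new reading comes with each control period).
- ctrl.read_camera(name): name is "scene" or "top"; returns the picture (400x640x3 uint8, red, green, blue); there is no depth.
- ctrl.get_calibration(name): a dict with "camera_matrix" (3x3 intrinsics, pixels), "cam_to_world" (4x4, takes a point from camera to world coordinates). Camera axes: x right, y up, looking along -z (the intrinsics and any distortion apply to the point x, -y, -z); pixel columns grow to the right and rows downward; lengths in m; the calibration is good to about 2 mm. A picture is of the moment at which its call begins. get_calibration takes no time and is no camera call.
- ctrl.sign_off(): hands the job in, once; it reports no verdict.
The state is a dict: "time": time; "qpos": joint angles; "dq": joint speeds; "joint_efforts": joint torques, N m; "eef_pos": TCP position; "tcp_rot": TCP orientation; "contact_force": force on the tool from outside, world axes, zero at the start; "wrist_torque": the same for the moment, N m; "opening": opening from 0.0 (shut) to 1.0 (fully open).
Only numpy, scipy, OpenCV 4.12 (cv2) and the standard library are available. Lean on these libraries where they do the work, as an engineer would, in place of code of your own. Each camera call takes 0.05 s, during which the arm holds its last target. There are 200 camera calls.

## Working session

There is one attempt and no reset: what is moved stays moved. The work goes in short steps, Python scripts to look and compute and a tool call to move; the robot and the scene stay as the last step left them, time stands still between calls to the robot, and variables do not carry over. Pictures are saved under pics/ and viewed, about 8 in all and at most 12, crops included, and the job is handed in when it is done.

Besides the shell and the picture viewer there is one more tool, called after ">>>" by a JSON object that holds its "fn" and its "kwargs", one argument or row to a line. apply_moves: Moves the arm, as the interface text tells. Its arguments: {"type":"object","properties":{"moves":{"type":"array","items":{"type":"array","items":{"type":"array","items":{"type":"number"}}}},"force":{"type":"number"}},"required":["moves"]}

```bash
mkdir -p pics; ls; cat > h.py <<'E'
import numpy as np, cv2
from scipy.spatial.transform import Rotation as R
from plant import ctrl
def snap(name,fn):
    im=ctrl.read_camera(name); cv2.imwrite('pics/'+fn,im[:,:,::-1]); return im
def cal(n):
    c=ctrl.get_calibration(n); return np.array(c['camera_matrix']),np.array(c['cam_to_world']),c
def ray(n,u,v):
    K,T,_=cal(n); d=np.linalg.inv(K)@[u,v,1]; d=T[:3,:3]@(d*[1,-1,-1]); return T[:3,3],d/np.linalg.norm(d)
def plane(n,u,v,z):
    o,d=ray(n,u,v); return o+d*(z-o[2])/d[2]
def proj(n,p):
    K,T,_=cal(n); q=np.linalg.inv(T)@np.append(p,1); q=K@(q[:3]*[1,-1,-1]); return q[:2]/q[2]
E
python3 - <<'E'
from h import *
for n in('scene','top'):
    snap(n,n+'0.png'); K,T,c=cal(n); print(n,K.round(1).tolist(),T.round(3).tolist(),c.keys())
s=ctrl.get_state(); print(s)
E
```

```text
pics
scene [[435.4, 0.0, 320.8], [0.0, 435.4, 203.4], [0.0, 0.0, 1.0]] [[-0.657, 0.469, -0.591, -0.365], [-0.754, -0.39, 0.529, 0.799], [0.018, 0.793, 0.609, 1.043], [0.0, 0.0, 0.0, 1.0]] dict_keys(['camera_matrix', 'cam_to_world'])
top [[417.7, 0.0, 317.3], [0.0, 417.7, 197.2], [0.0, 0.0, 1.0]] [[0.026, 0.998, -0.06, 0.483], [-1.0, 0.026, 0.002, 0.003], [0.004, 0.06, 0.998, 1.465], [0.0, 0.0, 0.0, 1.0]] dict_keys(['camera_matrix', 'cam_to_world'])
{'time': 0.1, 'qpos': array([-1.45901545e+00,  2.87114674e-01,  1.57803613e+00,  6.87919928e-06,
        1.27862631e+00, -1.50001022e-01]), 'dq': array([-0.00074193, -0.00157657, -0.00496606, -0.00035791, -0.00163136,
        0.00055407]), 'joint_efforts': array([ 5.76015900e-04, -4.07296228e+01, -2.93701333e+01, -1.83313859e-04,
        3.38222126e-03,  1.63901643e-05]), 'eef_pos': array([ 0.17465306, -0.65139001,  0.23005745]), 'tcp_rot': array([ 9.91445541e-01,  1.30516461e-01,  2.41634104e-05, -1.09196453e-03]), 'contact_force': array([ 0.27032305,  0.82246285, -0.49343334]), 'wrist_torque': array([0.01831242, 0.04419035, 0.00544667]), 'opening': 0.9984830743785256}
```

View pics/scene0.png

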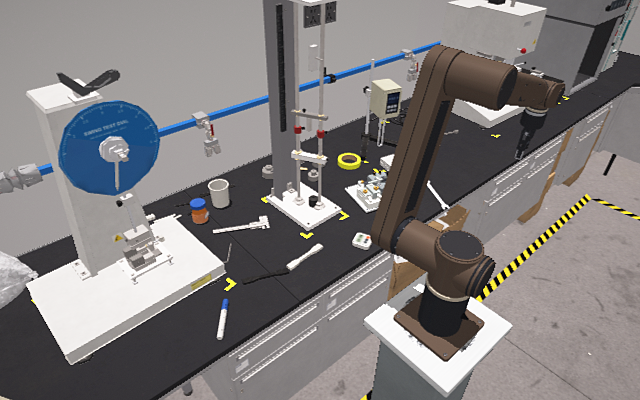

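View pics/top0.png

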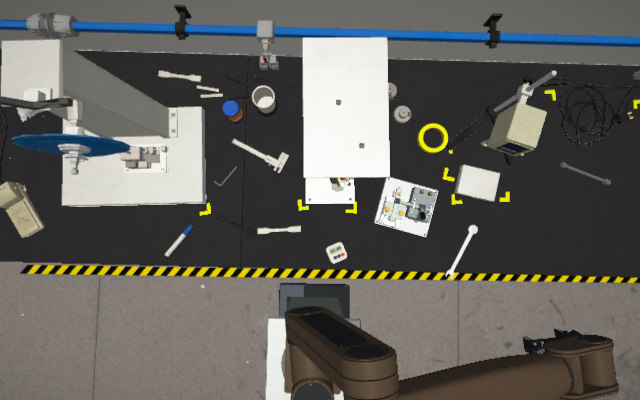

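The scene shows the cell right of the tower and a pale bar near scene (305,257) / top (278,230). A second bone shape is at top (180,75). I'll zoom in on both, and on the cell.

```bash
python3 - <<'E'
from h import *
t=cv2.imread('pics/top0.png'); s=cv2.imread('pics/scene0.png')
rs=lambda a,w,h:cv2.resize(a,(w,h),interpolation=cv2.INTER_CUBIC)
out=np.vstack([np.hstack([rs(t[165:250,365:450],400,400)[:300],rs(t[210:250,225:310],400,188)[:188] if 0 else rs(t[205:250,230:310][:, :],400,225).repeat(1,0) if 0 else rs(t[205:265,230:310],400,300)]),
 np.hstack([rs(s[232:292,230:330],400,240),rs(t[60:108,150:230],400,240)])])
cv2.imwrite('pics/c1.png',out); print(out.shape)
for u,v in[(278,230),(180,75),(408,208),(328,204)]: print(u,v,plane('top',u,v,0.0).round(3))
hsv=cv2.cvtColor(t,cv2.COLOR_BGR2HSV)
m=((hsv[...,2]>110)&(hsv[...,1]<110)).astype(np.uint8)
for (x0,x1,y0,y1) in[(250,310,215,245),(150,205,62,88)]:
    c,_=cv2.findContours(m[y0:y1,x0:x1],cv2.RETR_EXTERNAL,cv2.CHAIN_APPROX_NONE,offset=(x0,y0)); k=max(c,key=cv2.contourArea)
    for z in(.004,.006,):
        P=np.array([plane('top',*p[0],z)[:2] for p in k],np.float32)*1000
        print(z,cv2.minAreaRect(P))
E
```

```text
(540, 800, 3)
278 230 [0.452 0.134 0.   ]
180 75 [0.995 0.501 0.   ]
408 208 [ 0.541 -0.32   0.   ]
328 204 [ 0.548 -0.039  0.   ]
0.004 ((454.9766845703125, 131.7797088623047), (21.044231414794922, 150.7218475341797), 4.940364837646484)
0.006 ((455.01458740234375, 131.6028289794922), (21.015417098999023, 150.51548767089844), 4.940362453460693)
0.004 ((991.5098266601562, 502.1209716796875), (151.84922790527344, 23.745542526245117), 84.07504272460938)
0.006 ((990.81298828125, 501.43695068359375), (151.6412811279297, 23.71308708190918), 84.07504272460938)
```

View pics/c1.png

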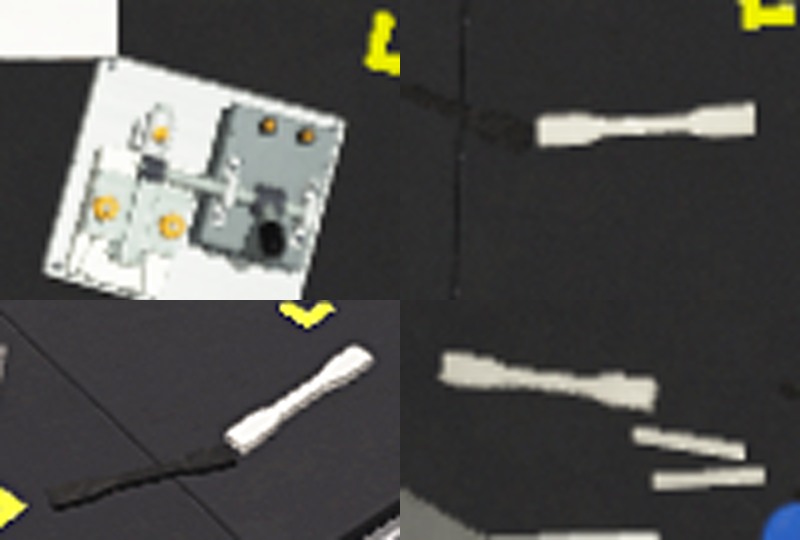

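The crop shows the pale bar and a dark bar just beyond its left end (crop 520,130). The far bone shape is out of reach. Cell lip nuts are at crop (105,208) and (172,226), and the black grip is at crop (272,238). Next I'll measure the cell.

```bash
python3 - <<'E'
from h import *
t=cv2.imread('pics/top0.png'); hsv=cv2.cvtColor(t,cv2.COLOR_BGR2HSV)
m=((hsv[...,0]>8)&(hsv[...,0]<28)&(hsv[...,1]>110)&(hsv[...,2]>120)).astype(np.uint8)
m[:, :370]=0; m[:,445:]=0; m[:175]=0; m[245:]=0
n,_,st,ce=cv2.connectedComponentsWithStats(m)
for i in range(1,n): 
    if st[i,4]>2: print(ce[i].round(1),st[i,4],[plane('top',*ce[i],z)[:2].round(4) for z in(.014,.07,)])
# plate
mm=((hsv[...,2]>75)).astype(np.uint8); mm[:178,:393]=0
mm=cv2.morphologyEx(mm,cv2.MORPH_CLOSE,np.ones((5,5)))
c,_=cv2.findContours(mm[170:245,368:448],cv2.RETR_EXTERNAL,cv2.CHAIN_APPROX_NONE,offset=(368,170)); k=max(c,key=cv2.contourArea)
P=np.array([plane('top',*p[0],.014)[:2] for p in k],np.float32)*1000
r=cv2.minAreaRect(P); print(r, cv2.boxPoints(r).round(0).tolist())
b=((hsv[...,2]<50)).astype(np.uint8); b[:,:412]=0;b[:,432:]=0;b[:204]=0;b[226:]=0
n,_,st,ce=cv2.connectedComponentsWithStats(b)
for i in range(1,n):
    if st[i,4]>2: print('black',ce[i],st[i],plane('top',*ce[i],.118).round(4))
E
```

```text
[421.8 191. ] 4 [array([ 0.601 , -0.3638]), array([ 0.5965, -0.3496])]
[398.7 193. ] 7 [array([ 0.5919, -0.2836]), array([ 0.5877, -0.2725])]
[386.8 208.8] 18 [array([ 0.5357, -0.2428]), array([ 0.5336, -0.2334])]
[400.9 212.6] 18 [array([ 0.5238, -0.2923]), array([ 0.5223, -0.2809])]
((547.0333251953125, -308.906982421875), (190.6923370361328, 172.7297821044922), 75.77322387695312) [[440.0, -380.0], [607.0, -423.0], [654.0, -238.0], [487.0, -195.0]]
black [422.0625  215.09375] [420 212   5   7  32] [ 0.5147 -0.3394  0.118 ]
black [430.75 223.  ] [430 220   2   6   8] [ 0.4899 -0.3676  0.118 ]
```

Cell pose: origin about (0.509, -0.252), yaw about -14°. The plate gives -14.2° and the nuts -13.4°. The measured lever grip agrees with the predicted position within 2 mm. I'll turn, shut the gripper and move towards the front of the lever.

>>> {"fn": "apply_moves", "kwargs": {
  "moves": [
    [[0,0,0,0,0,7.25,1],[0,0,0,0,0,7.25,1],[0,0,0,0,0,7.25,1],[0,0,0,0,0,7.25,1],[0.02,-0.038,0,0,0,0,1],[0.02,-0.038,0,0,0,0,1],[0.02,-0.038,0,0,0,0,1],[0.02,-0.038,0,0,0,0,1],[0.02,-0.038,0,0,0,0,1],[0.02,-0.038,0,0,0,0,1],[0.02,-0.038,0,0,0,0,1],[0.02,-0.038,0,0,0,0,1]]
  ],
  "force": 80
}}

```text
time: 1.3
eef_pos: [0.4118, -0.3918, 0.2226]
tcp_rot: [0.99, -0.138, -0.003, -0.007]
contact_force: [0.8, 0.6, -0.3]
opening: 0.0
```

```bash
cat >> h.py <<'E'
O=np.array([.509,-.252]); Y=-.245
def cell(p,o=O,y=Y):
    c,s=np.cos(y),np.sin(y); return np.array([o[0]+c*p[0]-s*p[1],o[1]+s*p[0]+c*p[1],p[2]])
def go(target,yaw=None):
    s=ctrl.get_state(); r=R.from_quat(s['tcp_rot']); M=r.as_matrix()
    print('t',round(s['time'],2),'pos',s['eef_pos'].round(4),'yaw',np.degrees(np.arctan2(M[1,0],M[0,0])).round(1),'z',M[:,2].round(3),'F',s['contact_force'].round(1),'op',round(s['opening'],3),'q',s['qpos'].round(2))
    print('target',np.round(target,4),'tool shift',(M.T@(np.array(target)-s['eef_pos'])).round(4))
    if yaw is not None:
        c,sn=np.cos(np.radians(yaw)),np.sin(np.radians(yaw)); G=np.array([[c,sn,0],[sn,-c,0],[0,0,-1]])
        print('rotvec deg',np.degrees((r.inv()*R.from_matrix(G)).as_rotvec()).round(2), 'shift in goal frame',(G.T@(np.array(target)-s['eef_pos'])).round(4))
E
python3 - <<'E'
from h import *
go(cell([-.015,-.085,.097]),-14)
E
```

```text
t 1.3 pos [ 0.4118 -0.3918  0.2226] yaw -15.9 z [-0.004  0.015 -1.   ] F [ 0.8  0.6 -0.3] op 0.0 q [-0.94  0.07  1.84  0.01  1.25  0.9 ]
target [ 0.4738 -0.3308  0.097 ] tool shift [ 0.044  -0.074   0.1263]
rotvec deg [-0.77  0.45 -1.89] shift in goal frame [ 0.0455 -0.0742  0.1256]
```

>>> {"fn": "apply_moves", "kwargs": {
  "moves": [
    [[0.022,-0.037,0,-0.8,0.5,-1.9,1],[0.022,-0.037,0,0,0,0,1],[0,0,0.04,0,0,0,1],[0,0,0.04,0,0,0,1],[0,0,0.04,0,0,0,1],[0,0,0,0,0,0,1]]
  ]
}}

```text
time: 1.9
eef_pos: [0.4802, -0.3223, 0.1]
tcp_rot: [0.993, -0.116, 0.002, 0.001]
contact_force: [-0.9, 0.5, -0.5]
opening: -0.001
```

```bash
python3 - <<'E'
from h import *
go(cell([-.015,-.085,.097]),-14)
a=snap('scene','scene1.png'); b=snap('top','top1.png')
L=cv2.resize(a[130:250,310:470],(800,600),interpolation=cv2.INTER_CUBIC)
T=cv2.resize(b[165:255,365:485],(400,300),interpolation=cv2.INTER_CUBIC); L[:300,400:]=T
cv2.imwrite('pics/c2.png',L[:,:,::-1])
E
```

```text
t 1.9 pos [ 0.4802 -0.3223  0.1   ] yaw -13.3 z [ 0.004 -0.002 -1.   ] F [-0.9  0.5 -0.5] op -0.001 q [-0.77  0.22  1.92  0.    1.    1.04]
target [ 0.4738 -0.3308  0.097 ] tool shift [-0.0043  0.0097  0.003 ]
rotvec deg [ 0.05 -0.23  0.7 ] shift in goal frame [-0.0042  0.0098  0.003 ]
```

View pics/c2.png

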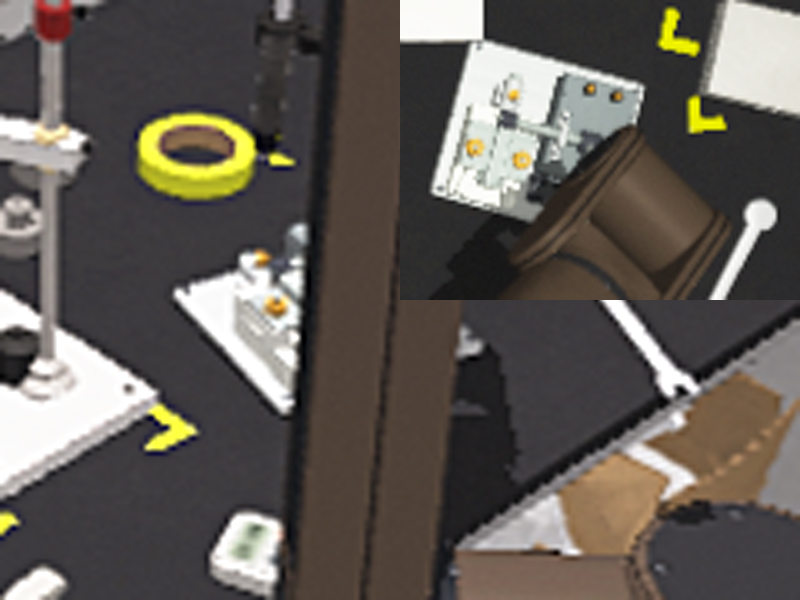

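The arm hides the lever in both views. The fingers are 10 mm too far to +y in the cell frame, so I'll correct that and push, watching the force.

>>> {"fn": "apply_moves", "kwargs": {
  "moves": [
    [[-0.004,0.01,0.003,0,0,0.7,1],[0.01,0,0,0,0,0,1],[0.01,0,0,0,0,0,1],[0.01,0,0,0,0,0,1],[0.01,0,0,0,0,0,1]]
  ]
}}

```text
time: 2.5
eef_pos: [0.5172, -0.3491, 0.1152]
tcp_rot: [0.992, -0.124, 0.007, 0.006]
contact_force: [-2.1, 0.9, 1.5]
opening: 0.0
```

```bash
python3 - <<'E'
from h import *
go(cell([.062,-.085,.097]),-14)
E
```

```text
t 2.5 pos [ 0.5172 -0.3491  0.1152] yaw -14.2 z [ 0.011 -0.014 -1.   ] F [-2.1  0.9  1.5] op 0.0 q [-0.76  0.28  1.8  -0.    1.04  1.06]
target [ 0.5485 -0.3495  0.097 ] tool shift [ 0.0302 -0.0075  0.0186]
rotvec deg [ 0.6  -0.83 -0.2 ] shift in goal frame [ 0.0305 -0.0072  0.0182]
```

>>> {"fn": "apply_moves", "kwargs": {
  "moves": [
    [[0.01,-0.003,0.006,0.6,-0.8,0,1],[0.01,-0.002,0.006,0,0,0,1],[0.008,0,0.004,0,0,0,1]]
  ]
}}

```text
time: 2.8
eef_pos: [0.5486, -0.354, 0.1049]
tcp_rot: [0.992, -0.123, 0.0, 0.002]
contact_force: [-26.7, 9.0, 26.8]
opening: -0.004
```

```bash
python3 - <<'E'
from h import *
go(cell([.062,-.085,.097]),-14)
E
```

```text
t 2.8 pos [ 0.5486 -0.354   0.1049] yaw -14.2 z [ 0.    -0.004 -1.   ] F [-26.7   9.   26.8] op -0.004 q [-0.73  0.36  1.73 -0.    1.05  1.09]
target [ 0.5485 -0.3495  0.097 ] tool shift [-0.0012 -0.0043  0.0079]
rotvec deg [ 0.2  -0.07 -0.18] shift in goal frame [-0.0012 -0.0043  0.0079]
```

The force jumped to about 38 N, so the lever is at its far stop. Backing off, up and back.

>>> {"fn": "apply_moves", "kwargs": {
  "moves": [
    [[-0.01,0,-0.005,0,0,0,1],[-0.03,0,-0.02,0,0,0,1],[-0.03,0,-0.03,0,0,0,1],[-0.04,-0.02,-0.03,0,0,0,1],[-0.03,-0.045,0,0,0,-8,-1],[0,-0.045,0,0,0,-8,-1],[0,-0.045,0,0,0,-8,-1],[0,-0.045,0,0,0,-8,-1],[0,-0.045,0,0,0,-8,-1],[0,0,0,0,0,-8,-1],[0,0,0,0,0,-8,-1],[0,0,0,0,0,-8,-1]]
  ]
}}

```text
time: 4.0
eef_pos: [0.4138, -0.0788, 0.193]
tcp_rot: [0.898, 0.44, 0.008, 0.013]
contact_force: [-0.1, -0.8, -0.1]
opening: 0.996
```

```bash
python3 - <<'E'
from h import *
go([.458,.18,.14],95)
a=snap('scene','scene2.png'); b=snap('top','top2.png')
L=cv2.resize(a[160:280,310:470],(800,600),interpolation=cv2.INTER_CUBIC)
T=cv2.resize(b[165:255,365:485],(400,300),interpolation=cv2.INTER_CUBIC); L[:300,400:]=T
cv2.imwrite('pics/c3.png',L[:,:,::-1])
E
```

```text
t 4.0 pos [ 0.4138 -0.0788  0.193 ] yaw 52.3 z [ 0.025 -0.016 -1.   ] F [-0.1 -0.8 -0.1] op 0.996 q [-0.43 -0.29  2.22 -0.    1.18  0.23]
target [0.458 0.18  0.14 ] tool shift [ 0.2316 -0.1249  0.05  ]
rotvec deg [  1.67   0.46 -42.73] shift in goal frame [0.254  0.0666 0.053 ]
```

View pics/c3.png

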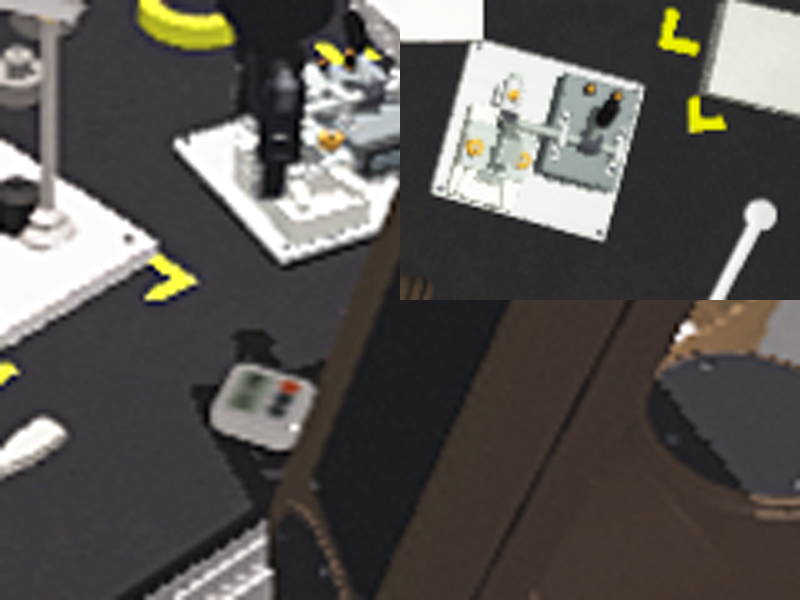

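Isolator confirmed off: the grip now leans back (inset 608,105) and the slot front is clear. Going to the bar, whose left tab grasp point is about (0.450, 0.184).

>>> {"fn": "apply_moves", "kwargs": {
  "moves": [
    [[0,0,0,1.6,0.5,-8.5,-1],[0,0,0,0,0,-8.5,-1],[0,0,0,0,0,-8.5,-1],[0,0,0,0,0,-8.5,-1],[0,0,0,0,0,-8.5,-1],[0.043,0.01,0,0,0,0,-1],[0.043,0.01,0,0,0,0,-1],[0.043,0.01,0.015,0,0,0,-1],[0.043,0.01,0.015,0,0,0,-1],[0.04,0.01,0.02,0,0,0,-1],[0.03,0.008,0,0,0,0,-1],[0,0,0,0,0,0,-1]]
  ]
}}

```text
time: 5.3
eef_pos: [0.4641, 0.1704, 0.1484]
tcp_rot: [0.69, 0.724, 0.011, 0.009]
contact_force: [0.4, -0.2, -0.0]
opening: 1.002
```

```bash
python3 - <<'E'
from h import *
go([.4505,.1844,.05],95)
t=cv2.imread('pics/top2.png'); hsv=cv2.cvtColor(t,cv2.COLOR_BGR2HSV)
mm=((hsv[...,2]>75)).astype(np.uint8); mm[:178,:393]=0
mm=cv2.morphologyEx(mm,cv2.MORPH_CLOSE,np.ones((5,5)))
c,_=cv2.findContours(mm[170:245,368:448],cv2.RETR_EXTERNAL,cv2.CHAIN_APPROX_NONE,offset=(368,170)); k=max(c,key=cv2.contourArea)
P=np.array([plane('top',*p[0],.014)[:2] for p in k],np.float32)*1000
r=cv2.minAreaRect(P); print(r)
m=((hsv[...,0]>8)&(hsv[...,0]<28)&(hsv[...,1]>110)&(hsv[...,2]>120)).astype(np.uint8)
m[:, :370]=0; m[:,405:]=0; m[:200]=0; m[225:]=0
n,_,st,ce=cv2.connectedComponentsWithStats(m)
for i in range(1,n): print(ce[i],st[i,4],plane('top',*ce[i],.07).round(4))
E
```

```text
t 5.3 pos [0.4641 0.1704 0.1484] yaw 92.8 z [ 0.028  0.004 -1.   ] F [ 0.4 -0.2 -0. ] op 1.002 q [ 0.15 -0.05  2.1  -0.    1.06  0.1 ]
target [0.4505 0.1844 0.05  ] tool shift [ 0.0144 -0.0157  0.0981]
rotvec deg [ 1.63 -0.11 -2.23] shift in goal frame [ 0.0152 -0.0123  0.0984]
((547.0333251953125, -308.906982421875), (190.6923370361328, 172.7297821044922), 75.77322387695312)
[386.77777778 208.83333333] 18 [ 0.5336 -0.2334  0.07  ]
[402. 213.] 10 [ 0.521  -0.2844  0.07  ]
```

>>> {"fn": "apply_moves", "kwargs": {
  "moves": [
    [[0.015,-0.015,0,1.6,0,-2.2,-1],[0,0,0.03,0,0,0,-1],[0,0,0.03,0,0,0,-1],[0,0,0.02,0,0,0,-1],[0,0,0,0,0,0,-1]]
  ]
}}

```text
time: 5.8
eef_pos: [0.4511, 0.184, 0.0678]
tcp_rot: [0.68, 0.733, 0.003, 0.002]
contact_force: [-0.2, -0.1, -0.0]
opening: 0.997
```

```bash
python3 - <<'E'
from h import *
go([.4505,.1844,.004],95)
a=snap('scene','scene3.png'); b=snap('top','top3.png')
L=np.hstack([cv2.resize(a[220:300,230:330],(500,400),interpolation=cv2.INTER_CUBIC),cv2.resize(b[195:275,220:280],(300,400),interpolation=cv2.INTER_CUBIC)])
cv2.imwrite('pics/c4.png',L[:,:,::-1])
E
```

```text
t 5.8 pos [0.4511 0.184  0.0678] yaw 94.2 z [ 0.007  0.002 -1.   ] F [-0.2 -0.1 -0. ] op 0.997 q [0.18 0.08 2.15 0.   0.91 0.1 ]
target [0.4505 0.1844 0.004 ] tool shift [ 0.0003 -0.001   0.0638]
rotvec deg [ 0.38 -0.09 -0.76] shift in goal frame [ 0.0004 -0.0006  0.0638]
```

View pics/c4.png

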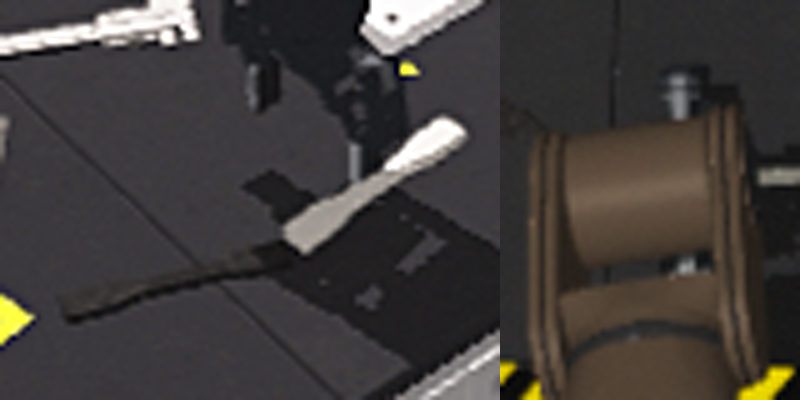

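The fingers straddle the near tab from above. The tab is at about crop (325,215), and the dark bar lies beyond its end. I'll cross-check with the scene camera before going down.

```bash
python3 - <<'E'
from h import *
a=cv2.imread('pics/scene0.png'); hsv=cv2.cvtColor(a,cv2.COLOR_BGR2HSV)
m=((hsv[...,2]>120)&(hsv[...,1]<90)).astype(np.uint8)
c,_=cv2.findContours(m[238:280,280:328],cv2.RETR_EXTERNAL,cv2.CHAIN_APPROX_NONE,offset=(280,238)); k=max(c,key=cv2.contourArea)
for z in(.006,.012): print(cv2.minAreaRect(np.array([plane('scene',*p[0],z)[:2] for p in k],np.float32)*1000))
E
```

```text
((456.7480163574219, 130.05360412597656), (28.35564422607422, 157.9777374267578), 4.618864059448242)
((451.995849609375, 133.9231719970703), (28.19159698486328, 157.06378173828125), 4.618847846984863)
```

Both cameras agree within 3 mm. Lowering and gripping.

>>> {"fn": "apply_moves", "kwargs": {
  "moves": [
    [[0,0,0.025,0.3,0,-0.8,-1],[0,0,0.02,0,0,0,-1],[0,0,0.01,0,0,0,-1],[0,0,0.004,0,0,0,-1]]
  ]
}}

```text
time: 6.3
eef_pos: [0.4618, 0.1846, 0.0183]
tcp_rot: [0.677, 0.736, 0.01, 0.007]
contact_force: [-0.8, -0.2, 0.6]
opening: 1.0
```

```bash
python3 - <<'E'
from h import *
go([.4505,.1844,.004],95)
E
```

```text
t 6.3 pos [0.4618 0.1846 0.0183] yaw 94.8 z [ 0.023  0.005 -1.   ] F [-0.8 -0.2  0.6] op 1.0 q [0.18 0.18 2.15 0.   0.79 0.09]
target [0.4505 0.1844 0.004 ] tool shift [ 0.0007 -0.0116  0.014 ]
rotvec deg [ 1.35 -0.19 -0.19] shift in goal frame [ 0.0007 -0.0112  0.0143]
```

>>> {"fn": "apply_moves", "kwargs": {
  "moves": [
    [[0.0007,-0.0115,0.004,1.35,0,0,-1],[0,0,0.006,0,0,0,-1],[0,0,0,0,0,0,-1]]
  ]
}}

```text
time: 6.6
eef_pos: [0.4512, 0.1845, 0.0097]
tcp_rot: [0.677, 0.736, 0.002, -0.001]
contact_force: [1.0, 0.2, -0.6]
opening: 1.0
```

```bash
python3 - <<'E'
from h import *
go([.4505,.1844,.004],95)
E
```

```text
t 6.6 pos [0.4512 0.1845 0.0097] yaw 94.8 z [ 0.002  0.004 -1.   ] F [ 1.   0.2 -0.6] op 1.0 q [0.18 0.19 2.16 0.01 0.79 0.09]
target [0.4505 0.1844 0.004 ] tool shift [-0.0001 -0.0008  0.0057]
rotvec deg [ 0.11 -0.22 -0.25] shift in goal frame [-0.0001 -0.0008  0.0057]
```

>>> {"fn": "apply_moves", "kwargs": {
  "moves": [
    [[0,-0.001,0.006,0,0,0,-1],[0,0,0,0,0,0,1],[0,0,0,0,0,0,1],[0,0,0,0,0,0,1],[0,0,0,0,0,0,1],[0,0,0,0,0,0,1],[0,0,0,0,0,0,1]]
  ],
  "force": 60
}}

```text
time: 7.3
eef_pos: [0.4517, 0.1849, 0.005]
tcp_rot: [0.677, 0.736, 0.003, 0.0]
contact_force: [-0.8, -0.2, -0.4]
opening: 0.21
```

```bash
python3 - <<'E'
from h import *
go([.4505,.1844,.004],95)
E
```

```text
t 7.3 pos [0.4517 0.1849 0.005 ] yaw 94.8 z [ 0.005  0.005 -1.   ] F [-0.8 -0.2 -0.4] op 0.21 q [0.18 0.2  2.16 0.01 0.78 0.09]
target [0.4505 0.1844 0.004 ] tool shift [-0.0004 -0.0013  0.001 ]
rotvec deg [ 0.31 -0.24 -0.24] shift in goal frame [-0.0004 -0.0013  0.001 ]
```

Grip holds: opening 0.21 is about 18 mm. Lift, then carry in front of the tower.

>>> {"fn": "apply_moves", "kwargs": {
  "moves": [
    [[0,0,-0.02,0,0,0,1],[0,0,-0.04,0,0,0,1],[0,0,-0.04,0,0,0,1],[0,0,-0.03,0,0,0,1],[-0.03,-0.008,0,0,0,0,1],[-0.04,-0.008,0,0,0,0,1],[-0.04,-0.008,0,0,0,0,1],[-0.04,-0.008,0,0,0,0,1],[-0.04,-0.008,0,0,0,0,1],[-0.04,-0.008,0,0,0,0,1],[-0.04,-0.008,0,0,0,0,1],[0,0,0,0,0,0,1]]
  ]
}}

```text
time: 8.5
eef_pos: [0.4167, -0.0989, 0.1401]
tcp_rot: [0.675, 0.738, 0.004, 0.003]
contact_force: [-0.4, -0.0, 0.6]
opening: 0.212
```

```bash
python3 - <<'E'
from h import *
go([.42,-.10,.13],166)
E
```

```text
t 8.5 pos [ 0.4167 -0.0989  0.1401] yaw 95.1 z [ 0.01   0.002 -1.   ] F [-0.4 -0.   0.6] op 0.212 q [-0.47 -0.19  2.24  0.01  1.08 -0.57]
target [ 0.42 -0.1   0.13] tool shift [-0.0014  0.0031  0.0101]
rotvec deg [  0.51   0.3  -70.94] shift in goal frame [-0.0035 -0.0003  0.0101]
```

>>> {"fn": "apply_moves", "kwargs": {
  "moves": [
    [[0,0,0,0.5,0.3,-7.9,1],[0,0,0,0,0,-7.9,1],[0,0,0,0,0,-7.9,1],[0,0,0,0,0,-7.9,1],[0,0,0,0,0,-7.9,1],[0,0,0,0,0,-7.9,1],[0,0,0,0,0,-7.9,1],[0,0,0,0,0,-7.9,1],[0,0,0,0,0,-7.9,1],[0,0,0,0,0,0,1]]
  ]
}}

```text
time: 9.5
eef_pos: [0.4143, -0.0943, 0.1374]
tcp_rot: [0.096, 0.995, 0.005, -0.003]
contact_force: [0.3, -0.1, -0.6]
opening: 0.21
```

```bash
python3 - <<'E'
from h import *
go(cell([-.142,0,.075]),166)
a=snap('scene','scene4.png'); b=snap('top','top4.png')
L=np.hstack([cv2.resize(a[150:270,320:440],(400,400),interpolation=cv2.INTER_CUBIC),cv2.resize(b[180:270,330:420],(400,400),interpolation=cv2.INTER_CUBIC)])
cv2.imwrite('pics/c5.png',L[:,:,::-1])
E
```

```text
t 9.5 pos [ 0.4143 -0.0943  0.1374] yaw 169.0 z [-0.005  0.011 -1.   ] F [ 0.3 -0.1 -0.6] op 0.21 q [-0.47 -0.18  2.25  0.01  1.09 -1.85]
target [ 0.3712 -0.2176  0.075 ] tool shift [ 0.0183 -0.1299  0.0612]
rotvec deg [ 0.56 -0.43  3.01] shift in goal frame [ 0.0119 -0.13    0.0624]
```

View pics/c5.png

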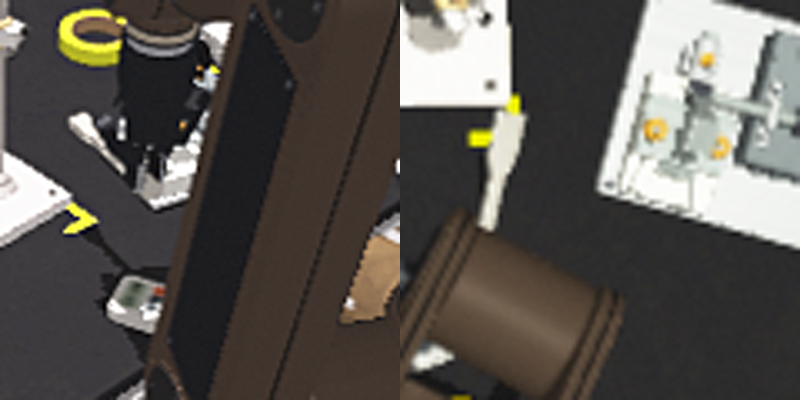

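The bar is level and held along the fingers. Its free end is at top crop (510,110), the lip nuts at (655,128) and (720,148), and the shutter is up. I'll measure the held bar's line in the tool frame.

```bash
python3 - <<'E'
from h import *
b=cv2.imread('pics/top4.png'); hsv=cv2.cvtColor(b,cv2.COLOR_BGR2HSV)
m=((hsv[...,2]>110)&(hsv[...,1]<70)).astype(np.uint8)
m[:203]=0; m[235:]=0; m[:,:346]=0; m[:,362:]=0
c,_=cv2.findContours(m,cv2.RETR_EXTERNAL,cv2.CHAIN_APPROX_NONE); k=max(c,key=cv2.contourArea)
P=np.array([plane('top',*p[0],.1445)[:2] for p in k])
s=ctrl.get_state(); M=R.from_quat(s['tcp_rot']).as_matrix(); e=s['eef_pos']
Q=np.array([(M.T@(np.append(p,.1445)-e))[:2] for p in P])*1000
print('px',cv2.boundingRect(k)); 
i=np.argsort(Q[:,0]); 
for lo in range(-140,-40,12):
    q=Q[(Q[:,0]>=lo)&(Q[:,0]<lo+12)]
    if len(q): print(lo, q[:,1].min().round(1),q[:,1].max().round(1),q[:,0].min().round(1))
E
```

```text
px (346, 203, 13, 29)
-140 -6.8 28.5 -133.4
-128 -10.5 11.7 -128.0
-116 -10.2 9.0 -114.6
-104 -9.8 10.1 -103.6
-92 -6.3 7.4 -91.2
-80 -5.2 7.1 -78.9
-68 -4.9 6.8 -68.0
-56 -5.2 6.1 -56.0
```

>>> {"fn": "apply_moves", "kwargs": {
  "moves": [
    [[0.012,0,0,0.5,-0.4,3.0,1],[0,-0.03,0,0,0,0,1],[0,-0.03,0.02,0,0,0,1],[0,-0.03,0.02,0,0,0,1],[0,-0.03,0.02,0,0,0,1],[0,0,0,0,0,0,1]]
  ]
}}

```text
time: 10.2
eef_pos: [0.3732, -0.2107, 0.0774]
tcp_rot: [0.13, 0.992, -0.001, 0.003]
contact_force: [0.4, -0.1, 0.8]
opening: 0.207
```

```bash
python3 - <<'E'
from h import *
go(cell([-.142,0,.065]),166)
E
```

```text
t 10.2 pos [ 0.3732 -0.2107  0.0774] yaw 165.1 z [ 0.005 -0.002 -1.   ] F [ 0.4 -0.1  0.8] op 0.207 q [-0.75 -0.08  2.28  0.    0.93 -2.07]
target [ 0.3712 -0.2176  0.065 ] tool shift [ 0.0002 -0.0071  0.0124]
rotvec deg [-0.03  0.33 -0.9 ] shift in goal frame [ 0.0003 -0.0071  0.0124]
```

>>> {"fn": "apply_moves", "kwargs": {
  "moves": [
    [[0,-0.007,0.006,0,0.3,-0.9,1],[0,0,0.006,0,0,0,1],[0,0,0,0,0,0,1]]
  ]
}}

```text
time: 10.5
eef_pos: [0.3718, -0.2174, 0.0651]
tcp_rot: [0.123, 0.992, -0.0, 0.0]
contact_force: [-0.3, 0.8, -0.2]
opening: 0.208
```

```bash
python3 - <<'E'
from h import *
go(cell([-.142,0,.047]),166)
a=snap('scene','scene5.png'); b=snap('top','top5.png')
L=np.hstack([cv2.resize(a[165:225,345:405],(400,400),interpolation=cv2.INTER_CUBIC),cv2.resize(b[190:250,360:420],(400,400),interpolation=cv2.INTER_CUBIC)])
cv2.imwrite('pics/c6.png',L[:,:,::-1])
E
```

```text
t 10.5 pos [ 0.3718 -0.2174  0.0651] yaw 165.9 z [ 0.001 -0.    -1.   ] F [-0.3  0.8 -0.2] op 0.208 q [-0.77 -0.05  2.28  0.    0.91 -2.09]
target [ 0.3712 -0.2176  0.047 ] tool shift [ 0.0006 -0.0003  0.0181]
rotvec deg [-0.01  0.04 -0.12] shift in goal frame [ 0.0006 -0.0003  0.0181]
```

View pics/c6.png

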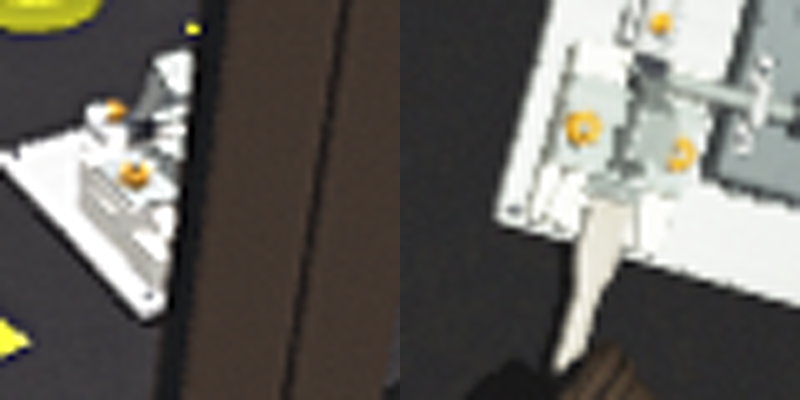

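The bar end is at top crop (608,203), just short of the lip, between the cheeks. I'll check the lateral offset numerically.

```bash
python3 - <<'E'
from h import *
y=np.radians(-14)
ex=np.array([np.cos(y),np.sin(y)]); ey=np.array([-ex[1],ex[0]])
b=cv2.imread('pics/top5.png'); hsv=cv2.cvtColor(b,cv2.COLOR_BGR2HSV)
n0=(plane('top',386.8,208.8,.072)+plane('top',400.9,212.6,.072))[:2]/2
n1=(plane('top',386.8,208.8,.065)+plane('top',400.9,212.6,.065))[:2]/2
for n in(n0,n1): o=n-.02*ex; print('origin',o.round(4))
# bar edges by row
for v in range(222,242,3):
    r=b[v,380:402].astype(int); print(v,[tuple(x) for x in r[:, [2,0]]] if v in(222,225) else r[:,0].tolist())
for z,p in((.0715,(391.2,220.4)),): 
    q=plane('top',*p,z)[:2]-O; print('tip cell mm',(q@ex*1000).round(1),(q@ey*1000).round(1))
E
```

```text
origin [ 0.5085 -0.2519]
origin [ 0.5088 -0.2532]
222 [(np.int64(243), np.int64(238)), (np.int64(172), np.int64(162)), (np.int64(222), np.int64(212)), (np.int64(249), np.int64(246)), (np.int64(252), np.int64(249)), (np.int64(252), np.int64(250)), (np.int64(248), np.int64(244)), (np.int64(166), np.int64(156)), (np.int64(201), np.int64(183)), (np.int64(231), np.int64(215)), (np.int64(229), np.int64(212)), (np.int64(230), np.int64(211)), (np.int64(229), np.int64(210)), (np.int64(229), np.int64(212)), (np.int64(228), np.int64(214)), (np.int64(198), np.int64(189)), (np.int64(253), np.int64(251)), (np.int64(252), np.int64(250)), (np.int64(253), np.int64(250)), (np.int64(251), np.int64(247)), (np.int64(242), np.int64(238)), (np.int64(244), np.int64(243))]
225 [(np.int64(48), np.int64(47)), (np.int64(66), np.int64(63)), (np.int64(134), np.int64(132)), (np.int64(193), np.int64(190)), (np.int64(199), np.int64(196)), (np.int64(218), np.int64(214)), (np.int64(140), np.int64(133)), (np.int64(193), np.int64(178)), (np.int64(232), np.int64(218)), (np.int64(232), np.int64(218)), (np.int64(232), np.i
[... 184 characters left out ...]
3), np.int64(252)), (np.int64(252), np.int64(250)), (np.int64(252), np.int64(251)), (np.int64(251), np.int64(249)), (np.int64(245), np.int64(244)), (np.int64(244), np.int64(243))]
228 [45, 44, 44, 42, 26, 40, 129, 223, 221, 219, 217, 210, 187, 143, 203, 222, 221, 169, 232, 242, 242, 242]
231 [44, 45, 46, 41, 23, 36, 128, 224, 220, 217, 211, 174, 46, 45, 42, 43, 44, 46, 44, 44, 44, 46]
234 [46, 44, 44, 42, 25, 52, 146, 220, 215, 189, 47, 47, 43, 43, 45, 44, 42, 46, 45, 43, 46, 45]
237 [44, 46, 40, 23, 47, 149, 232, 218, 185, 43, 43, 44, 43, 45, 46, 45, 43, 47, 44, 43, 44, 43]
240 [46, 40, 26, 31, 115, 219, 220, 195, 70, 46, 45, 43, 43, 44, 46, 43, 46, 46, 44, 45, 45, 44]
tip cell mm -14.0 0.1
```

Tip at cell (-14.0, 0.1) mm, so it is aligned. Lowering onto the sill height.

>>> {"fn": "apply_moves", "kwargs": {
  "moves": [
    [[0,0,0.01,0,0,0,1],[0,0,0.007,0,0,0,1],[0,0,0,0,0,0,1]]
  ],
  "force": 90
}}

```text
time: 10.9
eef_pos: [0.3734, -0.217, 0.0485]
tcp_rot: [0.122, 0.993, -0.001, 0.002]
contact_force: [-0.5, -0.1, 0.5]
opening: 0.194
```

```bash
python3 - <<'E'
from h import *
go(cell([-.142,0,.0465]),166)
E
```

```text
t 10.9 pos [ 0.3734 -0.217   0.0485] yaw 166.0 z [ 0.004 -0.003 -1.   ] F [-0.5 -0.1  0.5] op 0.194 q [-0.76 -0.01  2.28  0.    0.86 -2.09]
target [ 0.3712 -0.2176  0.0465] tool shift [ 0.002  -0.0011  0.002 ]
rotvec deg [-0.12  0.25  0.03] shift in goal frame [ 0.002  -0.0011  0.002 ]
```

>>> {"fn": "apply_moves", "kwargs": {
  "moves": [
    [[0,-0.001,0.002,0,0.2,0,1],[0,0,0,0,0,0,1],[-0.006,0,0,0,0,0,1],[-0.006,0,0,0,0,0,1],[-0.006,0,0,0,0,0,1]]
  ]
}}

```text
time: 11.4
eef_pos: [0.3917, -0.2224, 0.0463]
tcp_rot: [0.122, 0.993, -0.001, 0.0]
contact_force: [-0.5, -0.1, -0.9]
opening: 0.192
```

```bash
python3 - <<'E'
from h import *
go(cell([-.083,0,.0465]),166)
E
```

```text
t 11.4 pos [ 0.3917 -0.2224  0.0463] yaw 166.0 z [-0.    -0.002 -1.   ] F [-0.5 -0.1 -0.9] op 0.192 q [-0.74  0.04  2.24 -0.    0.86 -2.07]
target [ 0.4285 -0.2319  0.0465] tool shift [-0.038  -0.0002 -0.0002]
rotvec deg [-0.11  0.02  0.01] shift in goal frame [-0.038  -0.0002 -0.0002]
```

Tip is inside the lip and moving freely. Pushing on to near the plunger.

>>> {"fn": "apply_moves", "kwargs": {
  "moves": [
    [[-0.006,0,0,0,0,0,1],[-0.006,0,0,0,0,0,1],[-0.006,0,0,0,0,0,1],[-0.006,0,0,0,0,0,1]]
  ]
}}

```text
time: 11.8
eef_pos: [0.4179, -0.2293, 0.0467]
tcp_rot: [0.122, 0.993, -0.001, 0.001]
contact_force: [0.3, -0.4, 0.3]
opening: 0.195
```

```bash
python3 - <<'E'
from h import *
go(cell([-.083,0,.0465]),166)
E
```

```text
t 11.8 pos [ 0.4179 -0.2293  0.0467] yaw 166.0 z [ 0.001 -0.003 -1.   ] F [ 0.3 -0.4  0.3] op 0.195 q [-0.71  0.09  2.18 -0.    0.87 -2.04]
target [ 0.4285 -0.2319  0.0465] tool shift [-0.0109  0.0001  0.0002]
rotvec deg [-0.15  0.09  0.03] shift in goal frame [-0.0109  0.0001  0.0002]
```

>>> {"fn": "apply_moves", "kwargs": {
  "moves": [
    [[-0.005,0,0,0,0,0,1],[-0.003,0,0,0,0,0,1],[-0.003,0,0,0,0,0,1]]
  ]
}}

```text
time: 12.1
eef_pos: [0.4255, -0.2304, 0.0449]
tcp_rot: [0.121, 0.993, 0.001, -0.006]
contact_force: [-6.2, 0.6, 1.8]
opening: 0.197
```

```bash
python3 - <<'E'
from h import *
go(cell([-.083,0,.0465]),166)
E
```

```text
t 12.1 pos [ 0.4255 -0.2304  0.0449] yaw 166.1 z [-0.011  0.003 -1.   ] F [-6.2  0.6  1.8] op 0.197 q [-0.7   0.12  2.15 -0.01  0.88 -2.03]
target [ 0.4285 -0.2319  0.0465] tool shift [-0.0032 -0.0008 -0.0017]
rotvec deg [ 0.   -0.68  0.07] shift in goal frame [-0.0032 -0.0008 -0.0016]
```

The plunger is being compressed at about 6 N. Continuing, with a small height correction.

>>> {"fn": "apply_moves", "kwargs": {
  "moves": [
    [[-0.003,0,-0.0015,0,-0.6,0,1],[-0.003,0,0,0,0,0,1],[-0.003,0,0,0,0,0,1]]
  ]
}}

```text
time: 12.4
eef_pos: [0.428, -0.2303, 0.0437]
tcp_rot: [0.122, 0.992, 0.003, -0.01]
contact_force: [-10.6, 0.6, 3.4]
opening: 0.197
```

```bash
python3 - <<'E'
from h import *
go(cell([-.083,0,.0465]),166)
E
```

```text
t 12.4 pos [ 0.428  -0.2303  0.0437] yaw 166.0 z [-0.019  0.008 -1.   ] F [-10.6   0.6   3.4] op 0.197 q [-0.7   0.13  2.14 -0.01  0.89 -2.02]
target [ 0.4285 -0.2319  0.0465] tool shift [-0.0008 -0.0014 -0.0029]
rotvec deg [ 0.18 -1.18 -0.  ] shift in goal frame [-0.0008 -0.0014 -0.0028]
```

>>> {"fn": "apply_moves", "kwargs": {
  "moves": [
    [[-0.005,-0.001,-0.003,0.2,-1.2,0,1],[-0.005,0,-0.001,0,-0.5,0,1],[-0.005,0,-0.001,0,-0.5,0,1]]
  ]
}}

```text
time: 12.7
eef_pos: [0.4282, -0.2301, 0.0431]
tcp_rot: [0.121, 0.993, 0.004, -0.011]
contact_force: [-18.4, -0.7, 10.5]
opening: 0.193
```

```bash
python3 - <<'E'
from h import *
go(cell([-.083,0,.0465]),166)
E
```

```text
t 12.7 pos [ 0.4282 -0.2301  0.0431] yaw 166.1 z [-0.022  0.011 -1.   ] F [-18.4  -0.7  10.5] op 0.193 q [-0.7   0.13  2.14 -0.01  0.89 -2.02]
target [ 0.4285 -0.2319  0.0465] tool shift [-0.0007 -0.0017 -0.0035]
rotvec deg [ 0.32 -1.35  0.12] shift in goal frame [-0.0007 -0.0017 -0.0034]
```

The push rose to 18 N with no further advance at the expected depth (tip about 45 mm in), so the bar is against the stop. There is a 10 N upward force, which I'll relieve by lifting slightly while keeping the push.

>>> {"fn": "apply_moves", "kwargs": {
  "moves": [
    [[-0.004,-0.001,-0.003,0,0,0,1],[-0.004,0,-0.003,0,0,0,1]]
  ]
}}

```text
time: 12.9
eef_pos: [0.428, -0.2304, 0.0461]
tcp_rot: [0.121, 0.992, 0.007, -0.022]
contact_force: [-11.8, 0.3, 4.7]
opening: 0.197
```

```bash
python3 - <<'E'
from h import *
go(cell([-.083,0,.0465]),166); print(ctrl.get_state()['wrist_torque'])
b=snap('top','top6.png');a=snap('scene','scene6.png'); go(cell([-.083,0,.0465]),166)
L=np.hstack([cv2.resize(a[150:240,330:420],(400,400),interpolation=cv2.INTER_CUBIC),cv2.resize(b[180:250,360:430],(400,400),interpolation=cv2.INTER_CUBIC)])
cv2.imwrite('pics/c7.png',L[:,:,::-1])
E
```

```text
t 12.9 pos [ 0.428  -0.2304  0.0461] yaw 166.1 z [-0.042  0.02  -0.999] F [-11.8   0.3   4.7] op 0.197 q [-0.7   0.14  2.13 -0.01  0.92 -2.02]
target [ 0.4285 -0.2319  0.0465] tool shift [-0.0008 -0.0013 -0.0004]
rotvec deg [ 0.53 -2.64  0.09] shift in goal frame [-0.0008 -0.0013 -0.0004]
[-0.1096578   1.63646444 -0.2708749 ]
t 13.0 pos [ 0.428  -0.2304  0.0462] yaw 166.1 z [-0.043  0.02  -0.999] F [-12.7   0.2   4.5] op 0.195 q [-0.7   0.14  2.13 -0.02  0.92 -2.02]
target [ 0.4285 -0.2319  0.0465] tool shift [-0.0008 -0.0013 -0.0004]
rotvec deg [ 0.52 -2.65  0.12] shift in goal frame [-0.0008 -0.0013 -0.0003]
```

View pics/c7.png

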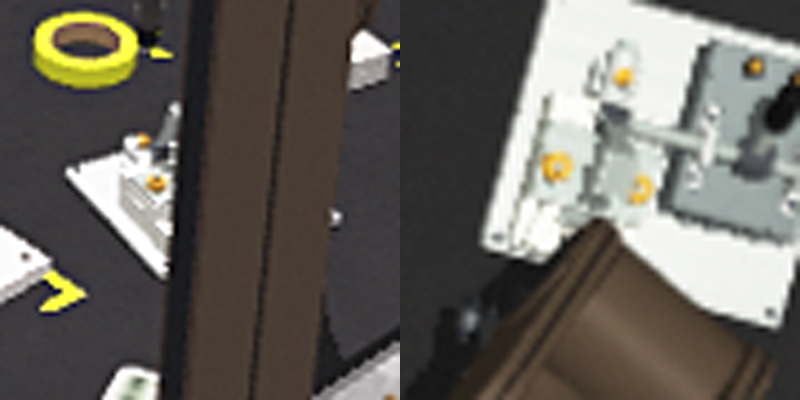

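The view shows the bar in the slot under the lip with the lever still off. The pose is nose-down by 2.6° from servo give, so I'll command a nose-up turn while pushing.

>>> {"fn": "apply_moves", "kwargs": {
  "moves": [
    [[-0.005,-0.001,0,0,-2.5,0,1],[-0.005,-0.001,0,0,-2.5,0,1],[-0.005,-0.001,0,0,-2,0,1]]
  ]
}}

```text
time: 13.3
eef_pos: [0.4281, -0.2309, 0.0419]
tcp_rot: [0.119, 0.993, 0.007, 0.019]
contact_force: [-18.7, 6.2, 21.8]
opening: 0.197
```

```bash
python3 - <<'E'
from h import *
go(cell([-.083,0,.0465]),166); print(ctrl.get_state()['wrist_torque'])
E
```

```text
t 13.3 pos [ 0.4281 -0.2309  0.0419] yaw 166.3 z [ 0.039  0.01  -0.999] F [-18.7   6.2  21.8] op 0.197 q [-0.72  0.11  2.17  0.04  0.84 -2.08]
target [ 0.4285 -0.2319  0.0465] tool shift [-0.0007 -0.0008 -0.0046]
rotvec deg [1.09 2.01 0.31] shift in goal frame [-0.0006 -0.0008 -0.0046]
[ 0.86847121  3.12742386 -0.18533987]
```

>>> {"fn": "apply_moves", "kwargs": {
  "moves": [
    [[-0.004,0,-0.003,0.5,1.2,0,1],[-0.004,0,-0.001,0,0,0,1]]
  ]
}}

```text
time: 13.5
eef_pos: [0.428, -0.2306, 0.0439]
tcp_rot: [0.119, 0.993, 0.007, -0.002]
contact_force: [-12.0, -1.0, 3.0]
opening: 0.199
```

```bash
python3 - <<'E'
from h import *
go(cell([-.083,0,.0465]),166); print(ctrl.get_state()['wrist_torque'])
E
```

```text
t 13.5 pos [ 0.428  -0.2306  0.0439] yaw 166.3 z [-0.003  0.014 -1.   ] F [-12.  -1.   3.] op 0.199 q [-0.71  0.13  2.15  0.01  0.88 -2.05]
target [ 0.4285 -0.2319  0.0465] tool shift [-0.0007 -0.0011 -0.0027]
rotvec deg [ 0.72 -0.37  0.31] shift in goal frame [-0.0007 -0.0011 -0.0026]
[-0.24570337  1.81552947 -0.29181399]
```

Level now, with the depth unchanged at 10 to 19 N, which means rigid stop. Setting a final, firmer push.

>>> {"fn": "apply_moves", "kwargs": {
  "moves": [
    [[-0.005,-0.001,-0.001,0.4,-0.5,0,1],[-0.006,0,-0.001,0,-0.6,0,1]]
  ]
}}

```text
time: 13.7
eef_pos: [0.4281, -0.2308, 0.0425]
tcp_rot: [0.118, 0.993, 0.006, -0.008]
contact_force: [-22.7, -0.4, 13.8]
opening: 0.201
```

```bash
python3 - <<'E'
from h import *
go(cell([-.083,0,.0465]),166); print(ctrl.get_state()['wrist_torque'])
for i in range(8): b=snap('top','top7.png')
go(cell([-.083,0,.0465]),166); print(ctrl.get_state()['wrist_torque'])
a=snap('scene','scene7.png')
E
```

```text
t 13.7 pos [ 0.4281 -0.2308  0.0425] yaw 166.5 z [-0.015  0.014 -1.   ] F [-22.7  -0.4  13.8] op 0.201 q [-0.7   0.13  2.14  0.    0.88 -2.04]
target [ 0.4285 -0.2319  0.0465] tool shift [-0.0006 -0.0009 -0.004 ]
rotvec deg [ 0.54 -1.04  0.45] shift in goal frame [-0.0006 -0.001  -0.004 ]
[-0.26412813  3.40678966 -0.31919257]
t 14.1 pos [ 0.4281 -0.2308  0.0426] yaw 166.4 z [-0.015  0.014 -1.   ] F [-19.5  -0.3  10. ] op 0.195 q [-0.7   0.13  2.14  0.    0.88 -2.04]
target [ 0.4285 -0.2319  0.0465] tool shift [-0.0006 -0.0009 -0.0039]
rotvec deg [ 0.56 -1.01  0.43] shift in goal frame [-0.0007 -0.0009 -0.0039]
[-0.09704406  2.75146143 -0.2848125 ]
```

Steady hold. One more small lift, to reduce the downward load on the sill.

>>> {"fn": "apply_moves", "kwargs": {
  "moves": [
    [[-0.006,-0.001,-0.003,0.5,-0.8,0.4,1],[-0.007,0,-0.002,0,-0.6,0,1]]
  ]
}}

```text
time: 14.35
eef_pos: [0.4281, -0.2304, 0.043]
tcp_rot: [0.12, 0.993, 0.005, -0.014]
contact_force: [-21.1, -1.4, 5.7]
opening: 0.201
```

```bash
python3 - <<'E'
from h import *
for i in range(8): a=snap('top' if i%2 else 'scene','x%d.png'%i)
go(cell([-.083,0,.0465]),166); print(ctrl.get_state()['wrist_torque'])
t0=cv2.imread('pics/x7.png'); L=np.hstack([cv2.resize(cv2.imread('pics/x6.png')[140:300,200:420],(440,320)),cv2.resize(t0[190:270,225:305],(320,320))])
cv2.imwrite('pics/c8.png',L)
E
```

```text
t 14.75 pos [ 0.4281 -0.2304  0.0429] yaw 166.2 z [-0.026  0.014 -1.   ] F [-18.9   0.    6.4] op 0.194 q [-0.7   0.14  2.14 -0.01  0.89 -2.02]
target [ 0.4285 -0.2319  0.0465] tool shift [-0.0006 -0.0013 -0.0036]
rotvec deg [ 0.4  -1.62  0.16] shift in goal frame [-0.0007 -0.0013 -0.0036]
[-0.11481547  2.71051918 -0.11281041]
```

View pics/c8.png

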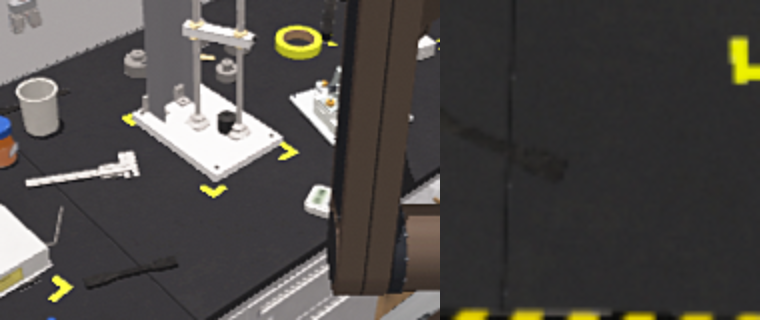

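The dark thin bar lies where it was, along with the rest of the bench. Push is a steady 19 N (spring 8 N), so I'm handing in.

```bash
python3 - <<'E'
from h import *
ctrl.sign_off()
E
```

```text
the job is handed in; nothing more can be done
```

The isolator is off and the thicker (pale) bar is in the slot under the lip. The gripper is still holding it pressed against the end stop. I handed the job in at about 14.8 s of the 61 s.

- **Isolator:** I pushed the lever right over to its far stop. The camera then showed the grip leaning back and the shutter clear of the slot. The push peaked at about 39 N on the wrist reading, close to the 40 N limit.
- **Bar fully home:** This rests on force and position, because the arm hides the slot mouth and contact from both cameras. The bar stopped about 44 to 45 mm into the slot, against a stop at 45 mm. It did not move further as the push rose from 10 to 22 N.
- **Final hold:** The push along the slot was a steady 19 N or so, against the contact's 8 N spring, with a 90 N grip.
- **Not quite as planned:** The arm gives a little under load. The tool ended 1.6° nose-down and about 3.5 mm lower than planned, leaving roughly 6 N of vertical load on the slot floor. The bar may have shifted slightly in the pads.
- **Left alone:** The dark bar, which I took to be the thin one, looked undisturbed in the last pictures, as did the other items in view. I did not measure its thickness. A third bar-shaped piece at the back of the bench was out of reach and I left it.

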